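Find where the brake disc binds and mark it

TASK

The brake disc on the stand rubs on something inside its caliper at one unseen place: turn it slowly by a wheel stud and, at the first clear rise in drag, stop and let go, so that it stays lightly rubbing; do not force it on into or past the tight spot. Then stand the small marker magnet upright on the disc's flat ring, on the bare strip between the raised hub and the middle of the caliper, without turning the disc off the rub. Leave the other things on the bench alone.

Things in the scene. Friction and masses are not known exactly. Their poses are not given: they have to be found in the camera images.
- stand: Fixed bench stand carrying the steel brake disc; origin on the disc's vertical axis at bench level, z up; x points to the caliper. Disc: flat ring of 260 mm diameter, top 64 mm above the bench; raised hub of 130 mm diameter, top 90 mm above the bench; centre cap 40 mm wide, 8 mm higher than the hub; five wheel studs on the hub.
- disc (a joint): Turn of the disc, rad, anticlockwise from above; 0 when point stud_top lies towards the caliper. Turns either way (ends at +-7). Even light drag, about 1 N at a stud, except where an unseen high spot of the rim, in a different place every time and at least 0.5 rad of turn away at the start, meets a sprung pad inside the caliper.
- stud_top (a point): Centre of the top end of one of five alike upright round studs, 14 mm thick, 36 mm out of the hub, tops 126 mm above the bench, 54 mm from the axis, 72 degrees apart (63 mm between centres). From first rub its drag climbs about 2 N per mm of its travel. Let go where it has risen by 5 to 10 N: the disc stays there by friction; a rise over 18 N is too hard. A hard grip adds a few N, as the stud turns in the fingers.
- caliper: Dark fixed caliper over the disc's edge, top 110 mm above the bench, 90 mm wide along the rim. Origin on the disc's axis at bench level; x points from that axis to the caliper's middle. Its arm over the ring spans x = 116 to 177 mm; the ring is bare from x = 66 to 116 mm. The marker belongs at x = 90 mm, y = 0.
- marker: Small steel marker magnet (its pull is too weak to feel), loose on the bench: round foot of 26 mm diameter and 10 mm high, above it a round grip stem of 16 mm diameter up to 50 mm; 60 g. Origin at the centre of its underside, z up.
- socket: Bystander: dark tube-shaped impact socket, 32 mm diameter, 45 mm tall, standing. Origin: centre of its underside.
- tape_roll: Bystander: roll of tape lying flat, 56 mm diameter, 19 mm high. Origin: centre of its underside.
- old_pad: Bystander: worn brake pad, 50 x 110 x 15 mm, lying flat. Origin: centre of its underside.
- wrench: Bystander: 200 mm wrench lying along its own x axis. Origin: middle of its underside.
- screwdriver: Bystander: 200 mm screwdriver lying along its own x axis. Origin: middle of its underside.
- spray_can: Bystander: spray can, 66 mm diameter, 200 mm tall, standing. Origin: centre of its underside.
- grease_jar: Bystander: jar, 70 mm diameter, 75 mm tall, standing. Origin: centre of its underside.

How it is judged (in metres and radians):
On the way, in this order (a step that is already met when the one before it is completed fails the run):
1. the disc stands still, let go, lightly rubbing inside the caliper (contact force between stand and caliper above 2 N and contact force between the fingers and stand below 0.2 N and velocity of joint disc between -0.05 and 0.05 rad/s), for 0.3 s.
2. the marker stands on the ring before the middle of the caliper (x of marker in the frame of caliper between 0.076 and 0.104 m and y of marker in the frame of caliper between -0.015 and 0.015 m and z of marker in the frame of caliper between 0.06 and 0.07 m and angle between marker's own z axis and vertical below 0.15 rad and contact force between marker and stand above 0.1 N and contact force between the fingers and marker below 0.1 N and linear speed of marker below 0.02 m/s), for 0.2 s.
At the end, for the whole second after the job is handed in: The disc is at rest and still rubs in the caliper (contact force above 2 N); the marker stands upright (within 0.15 rad), released and at rest on the disc's ring, its centre 76 to 104 mm out from the axis and within 15 mm of the caliper's centre line (all of step 1 and all of step 2); the robot touches nothing.
It fails at once if the disc is forced into or over the tight spot (disc on caliper above 15 N) (contact force between stand and caliper above 15 N).
It fails at once if a bystander is moved more than 30 mm (distance of any of socket, tape_roll, old_pad, wrench, screwdriver, spray_can, grease_jar from where it was at the start of the episode above 0.03 m).
It also fails if it takes over 72 s, if anything falls off the work surface, if the arm or the gripper's body presses on something with over 40 N, if the wrist force passes 120 N, or if a joint passes its speed limit or range.

ROBOT

A 6-joint arm with a two-finger parallel gripper is mounted at the origin on the work surface. World frame = base frame: x ahead of the robot, y to its left, z up, the work surface at z = 0. Lengths are in m, angles in degrees, forces in N, time in s.
With the tool pointing down it reaches from about 0.25 to 0.725 m from the base axis. Payload 9.7 kg.
Tool frame: the origin (TCP) lies at the very end of the fingers, on their centre line; the grasp point (between the pads) lies 19 mm behind it; y points along the fingers, x is the direction in which the jaws open and shut, and the axes are right-handed (so a half turn about y gives the same grasp; the last joint's range is limited). The gripper opens to 85 mm and grips with 20 to 120 N. Pads are 22 mm wide; open, the fingers measure 114 mm over their backs; the gripper's body (76 mm by 85 mm) begins 54 mm behind the grasp point. The pads swing forward as they close: fully open they stand 13 mm farther back than shut.
Start: joints at [-63.713, 4.979, 10.078, 95.1, 0, 90], TCP at [0.244, -0.493, 0.231] pointing down, gripper open.
Joint ranges: [-179.16, 179.16], [-48.56, 103.87], [-65.8, 70.77], [-126.05, 130.52], [-82.76, 87.17], [-180, 180]. Speed limits (degrees/s): [127.2, 127.2, 147.25, 180, 180, 180].

INTERFACE

Orientations are given as [roll, pitch, yaw] about the fixed x, y, z axes, in that order (R = Rz(yaw) Ry(pitch) Rx(roll)).
In Python, from workcell import bot gives the robot as it stands.
- The arm moves only by the shell command python3 -m jog 'ROWS' [FORCE]. ROWS is JSON, a list of rows, each a list of 7 numbers: the closure, from 0 (fully open) to 1 (shut), then the shift along the world's x, y, z in units of 25 mm (1.0 is 25 mm), then the turn, a rotation vector about the world's x, y, z in units of 5 degrees (1.0 is 5 degrees). A call has 1 to 5 rows; each row is the pose to reach, as a shift and turn from the pose commanded when the call began; what a row does not reach only later rows make up. A row lasts 1/10 s, in which the tool goes at most 50 mm and 8.59 degrees, less where a joint would pass 70% of its speed; a pose out of reach is approached as far as the arm can. A call with a gripper value outside its range is refused whole. The fingers move at their own pace and stop on an object; FORCE is the grip in N (left out, the last holds). Time passes only in rows, so rows that repeat a pose let the fingers close. It gives the time, the measured TCP pose, the force and the opening at its end, in the units of the state.
- bot.get_obs(): the state, without advancing time (a new reading comes with each control period).
- bot.camera(name): name is "scene" or "top" or "wrist"; returns (picture, depth): 420x560x3 uint8, red, green, blue; 420x560 float32, m along the optical axis (not along the pixel's ray), 0 where there is no reading.
- bot.camera_model(name): a dict with "fx", "fy", "cx", "cy" (pixels), "rvec" (rotation vector, rad) and "tvec" (3), from world to camera coordinates, as OpenCV has them; the wrist camera has in their place "tool_from_camera" (4x4, takes a point from camera to tool coordinates, whose origin is the TCP and whose axes are the tool frame's). Camera axes: x right, y down, z forward; pixel columns grow to the right and rows downward; lengths in m; the calibration is good to about 2 mm. A picture is of the moment at which its call begins: read the wrist's pose just before it. camera_model takes no time and is no camera call.
- bot.job_done(): hands the job in, once; it reports no verdict.
Trained networks look in the newest picture that a camera, given by its name, has taken for a name from the list of things; names that differ only in an ending like _2 or _b are one class to them, and where a whole thing is asked for, a point or a joint stands for the part that bears it (a point fixed in the world has none). Each returns a list of dicts, best first, with "conf" (0 to 1); they miss things now and then, are a little off and sometimes report something else, mostly with a low value. They report only what shows in the picture. A call takes as long as a camera call.
- bot.regions_of(camera, label): "pixels" (420x560 bool, what is visible of it) and "point" ([row, column] in pixels, amid what is visible of it).
The state is a dict: "time": time; "q": joint angles; "qd": joint speeds; "joint_efforts": joint torques, N m; "ee_pos": TCP position; "tcp_rot": TCP orientation; "wrist_force": force on the tool from outside, world axes, zero at the start; "torque": the same for the moment, N m; "opening": finger opening in m.
Only numpy, scipy, OpenCV 4.12 (cv2) and the standard library are available. Lean on these libraries where they do the work, as an engineer would, in place of code of your own. Each camera call takes 0.05 s, during which the arm holds its last target. There are 200 camera calls.

## Working session

There is one attempt and no reset: what is moved stays moved. The work goes in short steps, Python scripts to look and compute and a shell command to move; the robot and the scene stay as the last step left them, time stands still between calls to the robot, and variables do not carry over. Pictures are saved under pics/ and viewed, about 8 in all and at most 12, crops included, and the job is handed in when it is done.

```bash
mkdir -p pics; cat > h.py <<'E'
import numpy as np, cv2
from workcell import bot
from scipy.spatial.transform import Rotation as R
def w2c(name):
    m=bot.camera_model(name); T=np.eye(4)
    if 'rvec' in m:
        T[:3,:3]=R.from_rotvec(np.ravel(m['rvec'])).as_matrix();T[:3,3]=np.ravel(m['tvec']); return m,np.linalg.inv(T)
    o=bot.get_obs();T[:3,:3]=R.from_euler('xyz',o['tcp_rot'],degrees=True).as_matrix();T[:3,3]=o['ee_pos']
    return m,T@np.array(m['tool_from_camera'])
def cloud(name):
    m,C=w2c(name); p,d=bot.camera(name)
    v,u=np.mgrid[:420,:560]
    P=np.stack([(u-m['cx'])/m['fx']*d,(v-m['cy'])/m['fy']*d,d],-1)@C[:3,:3].T+C[:3,3]
    P[d==0]=np.nan
    return p,P
def save(p,f): cv2.imwrite('pics/'+f,p[:,:,::-1])
E
python3 - <<'E'
from h import *
print(bot.get_obs())
p,P=cloud('top'); save(p,'top.png'); np.savez('top.npz',p=p,P=P)
for n in ['stand','disc','stud_top','caliper','marker','socket','tape_roll','old_pad','wrench','screwdriver','spray_can','grease_jar']:
    for r in bot.regions_of('top',n)[:6 if n=='stud_top' else 2]:
        Q=P[r['pixels']]; Q=Q[~np.isnan(Q[:,0])]
        if len(Q): print(n,round(r['conf'],2),r['point'],len(Q),Q.mean(0).round(3),'min',np.percentile(Q,2,0).round(3),'max',np.percentile(Q,98,0).round(3))
E
```

```text
{'time': 0.0, 'q': array([-6.37124874e+01,  5.00955808e+00,  1.00303528e+01,  9.50993347e+01,
        3.22747534e-04,  9.00019023e+01]), 'qd': array([ 0.031151  ,  0.06302904, -0.13808902, -0.12793363, -0.05637223,
        0.0093004 ]), 'joint_efforts': array([-2.61837013e-04, -5.20386422e+01,  4.64801252e+01,  1.62709260e-02,
       -6.23265237e-05,  2.79523306e-05]), 'ee_pos': array([ 0.24347039, -0.4928917 ,  0.23056114]), 'tcp_rot': array([-8.99996799e+01,  7.85400000e-02, -6.37143897e+01]), 'wrist_force': array([-0.03774195, -0.00015466,  0.02364398]), 'torque': array([-0.02163118,  0.00617744,  0.02927188]), 'opening': 0.08527074812361178}
stand 0.79 [186.5, 282.2] 4090 [0.561 0.004 0.071] min [ 0.448 -0.111  0.055] max [0.681 0.12  0.106]
stand 0.72 [186.3, 278.5] 4065 [0.561 0.005 0.071] min [ 0.448 -0.109  0.055] max [0.68  0.12  0.107]
disc 0.59 [185.9, 283.3] 4016 [0.562 0.005 0.071] min [ 0.449 -0.108  0.056] max [0.681 0.118 0.108]
stud_top 0.74 [183.4, 281.8] 4077 [0.562 0.005 0.071] min [ 0.448 -0.108  0.055] max [0.681 0.12  0.107]
stud_top 0.21 [156.0, 144.6] 633 [0.634 0.471 0.15 ] min [0.61  0.448 0.012] max [0.669 0.507 0.205]
caliper 0.61 [156.8, 246.5] 519 [0.641 0.131 0.095] min [0.595 0.087 0.006] max [0.69  0.173 0.113]
socket 0.56 [210.9, 177.9] 59 [0.468 0.369 0.026] min [ 0.455  0.354 -0.004] max [0.48  0.38  0.048]
old_pad 0.91 [185.3, 381.9] 380 [ 0.572 -0.361  0.012] min [ 0.543 -0.412 -0.001] max [ 0.601 -0.313  0.022]
wrench 0.77 [271.2, 196.8] 267 [0.252 0.295 0.007] min [ 0.237  0.207 -0.001] max [0.265 0.378 0.015]
screwdriver 0.63 [148.9, 198.6] 196 [0.703 0.308 0.02 ] min [ 0.681  0.261 -0.003] max [0.726 0.353 0.032]
spray_can 0.57 [155.9, 142.3] 583 [0.632 0.47  0.151] min [0.61  0.448 0.017] max [0.666 0.505 0.205]
grease_jar 0.54 [150.2, 403.2] 351 [ 0.683 -0.437  0.061] min [ 0.656 -0.469  0.01 ] max [ 0.715 -0.411  0.082]
```

View picture.

```bash
python3 - <<'E'
from h import *
p,P=cloud('scene'); save(p,'scene.png')
for r in bot.regions_of('scene','marker')+bot.regions_of('scene','stud_top')[:6]:
    Q=P[r['pixels']]; Q=Q[~np.isnan(Q[:,0])]
    if len(Q): print(round(r['conf'],2),r['point'],len(Q),Q.mean(0).round(3),np.percentile(Q,2,0).round(3),np.percentile(Q,98,0).round(3))
d=np.load('top.npz');p=d['p'];P=d['P']
save(cv2.resize(p[120:300,120:440],None,fx=2.5,fy=2.5,interpolation=cv2.INTER_CUBIC),'topc.png')
# disc ring: z~.064
m=(abs(P[...,2]-.066)<.008)&(np.hypot(P[...,0]-.56,P[...,1]-.005)<.15)
q=P[m][:,:2]; c=np.array([.56,.005])
(cx,cy),rad=cv2.minEnclosingCircle(q.astype(np.float32)); print('ring',cx,cy,rad)
m=(abs(P[...,2]-.090)<.006)&(np.hypot(P[...,0]-.56,P[...,1]-.005)<.08)
(cx,cy),rad=cv2.minEnclosingCircle(P[m][:,:2].astype(np.float32)); print('hub',cx,cy,rad,P[m].mean(0))
m=((P[...,2]>.117)&(P[...,2]<.135)&(np.hypot(P[...,0]-.56,P[...,1]-.005)<.08)).astype(np.uint8)
n,l=cv2.connectedComponents(m)
for i in range(1,n): print(P[l==i].mean(0).round(4),(l==i).sum())
E
```

```text
0.43 [188.0, 184.9] 75 [ 0.43  -0.333  0.026] [ 0.413 -0.356  0.002] [ 0.439 -0.323  0.053]
0.87 [226.2, 249.3] 3664 [0.587 0.006 0.074] [ 0.451 -0.11   0.049] [0.69  0.115 0.122]
ring 0.5717722177505493 0.009172823280096054 0.1366272121667862
hub 0.5654149651527405 0.006758993025869131 0.06461457908153534 [0.56430608 0.00646584 0.08992161]
[ 0.6184 -0.0024  0.1253] 14
[0.5902 0.0537 0.1232] 13
[ 0.573  -0.0467  0.1242] 15
[0.527  0.0446 0.1257] 14
[ 0.5167 -0.0176  0.1261] 11
```

View pics/topc.png

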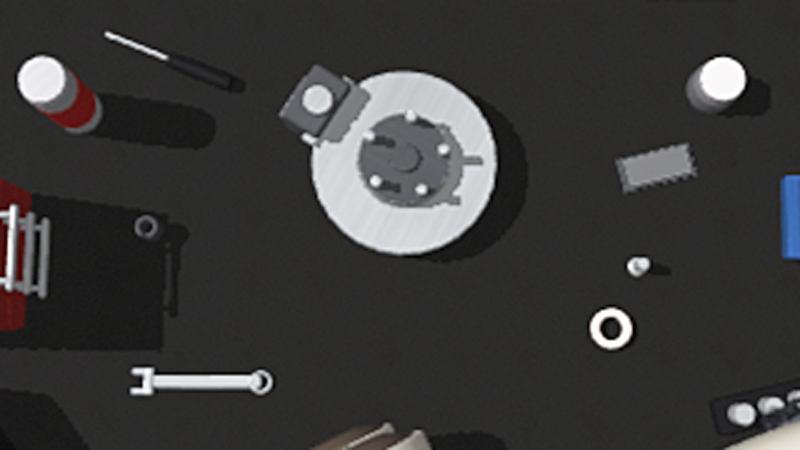

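View pics/scene.png

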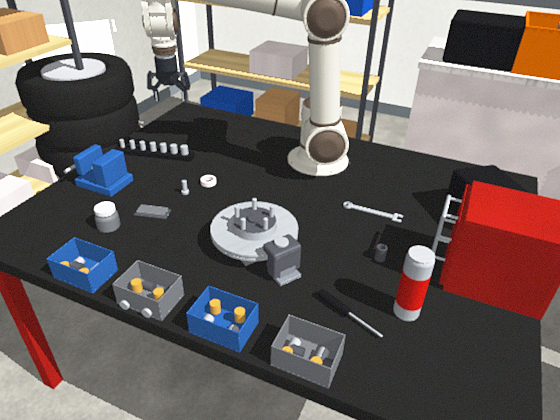

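Top crop: disc centre at about (403,160), caliper to its upper left at (325,105), marker at (638,265). The scene view agrees: marker at (184,188), next to the tape roll. Next I go above the disc for a close look.

```bash
python3 -m jog '[[0,1.07,1.67,0.2,0,0,0],[0,2.15,3.33,0.5,0,0,0],[0,3.2,5,0.8,0,0,0],[0,4.3,6.7,1.2,0,0,0],[0,5.4,8.3,1.6,0,0,0]]' && python3 -m jog '[[0,1.07,1.67,0.3,0,0,0],[0,2.15,3.33,0.6,0,0,0],[0,3.2,5,0.9,0,0,0],[0,4.3,6.7,1.2,0,0,0],[0,5.4,8.3,1.2,0,0,0]]' && python3 -m jog '[[0,1,1.6,0,0,0,0],[0,2,3.3,0,0,0,1.5],[0,2,3.3,0,0,0,1.5],[0,2,3.3,0,0,0,1.5]]'
python3 - <<'E'
from h import *
o=bot.get_obs(); print(o['q'].round(1),o['ee_pos'].round(4),o['tcp_rot'].round(2),o['wrist_force'].round(2))
p,P=cloud('wrist'); save(p,'w1.png'); np.savez('w1.npz',p=p,P=P)
for n in ['stud_top','caliper']:
    for r in bot.regions_of('wrist',n)[:6]:
        Q=P[r['pixels']]; Q=Q[~np.isnan(Q[:,0])]
        if len(Q): print(n,round(r['conf'],2),r['point'],len(Q),Q.mean(0).round(3),np.percentile(Q,2,0).round(3),np.percentile(Q,98,0).round(3))
m=((P[...,2]>.119)&(P[...,2]<.135)&(np.hypot(P[...,0]-.565,P[...,1]-.006)<.08)).astype(np.uint8)
n,l,s,c=cv2.connectedComponentsWithStats(m)
for i in range(1,n):
    if s[i,4]>30: print(P[l==i].mean(0).round(4),s[i,4],c[i])
E
```

```text
time: 1.3
ee_pos: [0.3784, -0.2848, 0.2716]
tcp_rot: [-90.0, -0.0, -63.7]
wrist_force: [1.2, -0.8, 0.0]
opening: 0.0852
time: 1.8
ee_pos: [0.5138, -0.0771, 0.3024]
tcp_rot: [-89.9, -0.1, -63.7]
wrist_force: [1.1, -1.2, 0.1]
opening: 0.0853
time: 2.2
ee_pos: [0.5632, 0.0045, 0.3004]
tcp_rot: [-90.1, 0.0, -56.1]
wrist_force: [-0.7, 0.8, -0.3]
opening: 0.0854
[  0.5   9.2  22.6 103.4  -0.  146.6] [0.5632 0.0045 0.3004] [-9.006e+01  3.000e-02 -5.611e+01] [-0.67  0.76 -0.27]
stud_top 0.89 [164.6, 286.7] 47288 [0.573 0.008 0.074] [ 0.451 -0.112  0.064] [0.683 0.12  0.125]
caliper 0.9 [30.7, 211.6] 7034 [0.638 0.123 0.104] [0.596 0.083 0.077] [0.677 0.165 0.113]
[0.5903 0.0516 0.1277] 216 [253.125      130.76388889]
[ 0.6185 -0.0043  0.1275] 217 [325.97235023 140.06451613]
[0.5284 0.0424 0.1271] 209 [224.37799043 195.34449761]
[ 0.5738 -0.0484  0.1271] 208 [336.58653846 209.27403846]
[ 0.5182 -0.0196  0.1269] 200 [275.82 240.61]
```

View pics/w1.png

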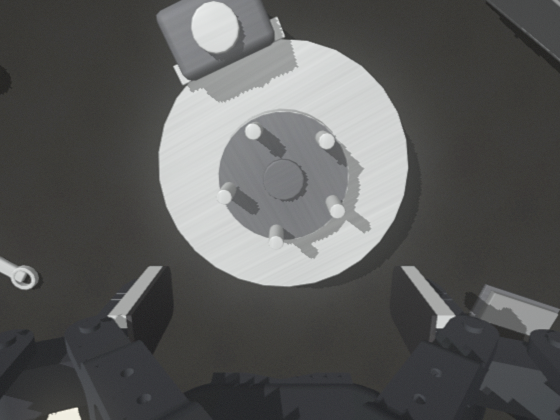

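Wrist view: caliper at (215,40), five studs around the cap at (285,180); their mean puts the axis at (0.566, 0.004). I'll cage the stud at 207° (picture 276,240) with the jaws tangential, which leaves the last joint about 330° of counter-clockwise travel.

```bash
python3 - <<'E'
from h import *
d=np.load('w1.npz');P=d['P']; c=np.array([.5658,.0043])
q=P.reshape(-1,3); q=q[(q[:,2]>.104)&(q[:,2]<.116)][:,:2]; q=q[np.hypot(*(q-[.638,.123]).T)<.09]
r=cv2.minAreaRect(q.astype(np.float32)); print(r, np.degrees(np.arctan2(*(np.array(r[0])-c)[::-1])), np.hypot(*(np.array(r[0])-c)))
q=P.reshape(-1,3); q=q[(abs(q[:,2]-.066)<.006)][:,:2]; q=q[np.hypot(*(q-c).T)<.14]
print(cv2.fitEllipse(cv2.convexHull(q.astype(np.float32))))
E
python3 -m jog '[[0.68,-0.9,-0.5,-1,0,0,-1.4],[0.68,-1.8,-0.96,-2,0,0,-1.4],[0.68,-1.8,-0.96,-4,0,0,-1.4],[0.68,-1.8,-0.96,-5.5,0,0,-1.4],[0.68,-1.8,-0.96,-5.5,0,0,-1.4]]' 30
python3 -m jog '[[0.68,0,0,0,0,0,0],[0.68,0,0,0,0,0,0]]'
```

```text
((0.6160503625869751, 0.11235606670379639), (0.10486200451850891, 0.09314704686403275), 29.861614227294922) 65.05970136461727 0.11916884027134679
((0.5650879144668579, 0.003667442360892892), (0.25893253087997437, 0.25933119654655457), 174.0142822265625)
time: 2.85
ee_pos: [0.5148, -0.0217, 0.1591]
tcp_rot: [-90.4, 0.2, -63.4]
wrist_force: [-0.3, -0.4, -0.2]
opening: 0.0273
time: 3.05
ee_pos: [0.519, -0.021, 0.1665]
tcp_rot: [-89.8, -0.1, -63.3]
wrist_force: [1.1, -0.5, 1.1]
opening: 0.0271
```

```bash
python3 -m jog '[[0.68,0,0.04,-0.9,0,0,0],[0.68,0,0.04,-1.8,0,0,0],[0.68,0,0.04,-2.5,0,0,0],[0.68,0,0.04,-2.7,0,0,0],[0.68,0,0.04,-2.7,0,0,0]]' && python3 -m jog '[[0.77,0,0,0,0,0,0],[0.77,0,0,0,0,0,0],[0.77,0,0,0,0,0,0]]'
python3 - <<'E'
from h import *
o=bot.get_obs();print(o['wrist_force'],o['torque'])
p,P=cloud('wrist'); save(p,'w2.png')
E
```

```text
time: 3.55
ee_pos: [0.5186, -0.0196, 0.0973]
tcp_rot: [-89.9, -0.0, -63.2]
wrist_force: [-1.0, -0.4, 0.9]
opening: 0.0274
time: 3.85
ee_pos: [0.5184, -0.0196, 0.097]
tcp_rot: [-89.9, -0.0, -63.2]
wrist_force: [-0.6, -0.2, -0.5]
opening: 0.0196
[-0.59772196 -0.1967324  -0.48528236] [ 0.02358803 -0.02220248 -0.03979258]
```

View pics/w2.png

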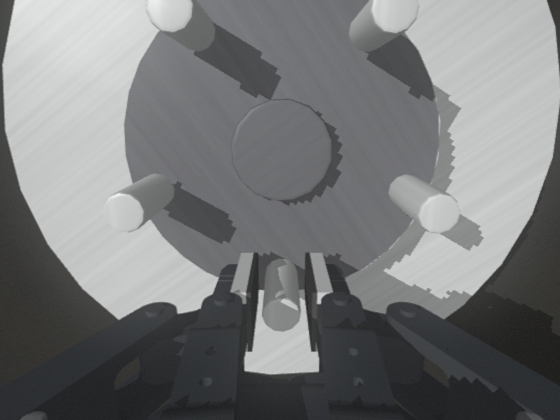

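Picture: the stud sits centred between the pads at (282,295), clear of its neighbours. Now the first, safe 25 mm, then slow steps with a force check after each.

```bash
cat > c.py <<'E'
import sys
from h import *
o=bot.get_obs(); d=o['ee_pos'][:2]-[.5655,.004]; r=np.hypot(*d); th=np.arctan2(d[1],d[0])
t=np.array([-np.sin(th),np.cos(th)]); F=-o['wrist_force'][:2]@t
x=R.from_euler('xyz',o['tcp_rot'],degrees=True).as_matrix()[:,0]
print('t%.2f th%.1f r%.1f z%.1f F%.1f Fr%.1f yawerr%.1f op%.1f'%(o['time'],np.degrees(th),r*1e3,o['ee_pos'][2]*1e3,F,o['wrist_force'][:2]@d/r,np.degrees(np.arctan2(x[0]*t[1]-x[1]*t[0],x[:2]@t)),o['opening']*1e3))
sys.exit(F>float(sys.argv[1]) if len(sys.argv)>1 else 0)
E
python3 -m jog '[[0.77,0.05,-0.08,0,0,0,0.5],[0.77,0.1,-0.17,0,0,0,1.06],[0.77,0.16,-0.25,0,0,0,1.6],[0.77,0.22,-0.34,0,0,0,2.1],[0.77,0.272,-0.42,0,0,0,2.65]]' >/dev/null && python3 c.py 5 && python3 -m jog '[[0.77,0.07,-0.07,0,0,0,0.5],[0.77,0.145,-0.14,0,0,0,1.06],[0.77,0.22,-0.21,0,0,0,1.6],[0.77,0.29,-0.28,0,0,0,2.1],[0.77,0.363,-0.344,0,0,0,2.65]]' >/dev/null && python3 c.py 4 &&
python3 -m jog '[[0.77,0.043,-0.026,0,0,0,0.26],[0.77,0.085,-0.052,0,0,0,0.53]]' >/dev/null && python3 c.py 4 &&
python3 -m jog '[[0.77,0.043,-0.026,0,0,0,0.26],[0.77,0.085,-0.052,0,0,0,0.53]]' >/dev/null && python3 c.py 4 &&
python3 -m jog '[[0.77,0.043,-0.026,0,0,0,0.26],[0.77,0.085,-0.052,0,0,0,0.53]]' >/dev/null && python3 c.py 4 &&
python3 -m jog '[[0.77,0.043,-0.026,0,0,0,0.26],[0.77,0.085,-0.052,0,0,0,0.53]]' >/dev/null && python3 c.py 4
```

```text
t4.40 th-140.1 r53.0 z96.4 F0.8 Fr-0.7 yawerr-0.2 op19.5False
```

```bash
sed -i 's/sys.exit(F>\(.*\) if/sys.exit(int(F>\1) if/' c.py; tail -1 c.py
python3 -m jog '[[0.77,0.07,-0.07,0,0,0,0.5],[0.77,0.145,-0.14,0,0,0,1.06],[0.77,0.22,-0.21,0,0,0,1.6],[0.77,0.29,-0.28,0,0,0,2.1],[0.77,0.363,-0.344,0,0,0,2.65]]' >/dev/null && python3 c.py 4 &&
python3 -m jog '[[0.77,0.043,-0.026,0,0,0,0.26],[0.77,0.085,-0.052,0,0,0,0.53]]' >/dev/null && python3 c.py 4 &&
python3 -m jog '[[0.77,0.043,-0.026,0,0,0,0.26],[0.77,0.085,-0.052,0,0,0,0.53]]' >/dev/null && python3 c.py 4 &&
python3 -m jog '[[0.77,0.043,-0.026,0,0,0,0.26],[0.77,0.085,-0.052,0,0,0,0.53]]' >/dev/null && python3 c.py 4 &&
python3 -m jog '[[0.77,0.043,-0.026,0,0,0,0.26],[0.77,0.085,-0.052,0,0,0,0.53]]' >/dev/null && python3 c.py 4 &&
python3 -m jog '[[0.77,0.047,-0.018,0,0,0,0.26],[0.77,0.093,-0.036,0,0,0,0.53]]' >/dev/null && python3 c.py 4 &&
python3 -m jog '[[0.77,0.047,-0.018,0,0,0,0.26],[0.77,0.093,-0.036,0,0,0,0.53]]' >/dev/null && python3 c.py 4 &&
python3 -m jog '[[0.77,0.047,-0.018,0,0,0,0.26],[0.77,0.093,-0.036,0,0,0,0.53]]' >/dev/null && python3 c.py 4 &&
python3 -m jog '[[0.77,0.047,-0.018,0,0,0,0.26],[0.77,0.093,-0.036,0,0,0,0.53]]' >/dev/null && python3 c.py 4
```

```text
sys.exit(int(F>float(sys.argv[1])) if len(sys.argv)>1 else 0)
t4.90 th-126.6 r53.0 z96.3 F0.0 Fr-1.7 yawerr0.0 op19.8
t5.10 th-123.8 r53.0 z96.2 F0.5 Fr-0.3 yawerr0.3 op19.7
t5.30 th-121.2 r52.9 z96.1 F0.5 Fr-0.9 yawerr0.1 op19.9
t5.50 th-118.4 r53.0 z96.1 F0.7 Fr0.2 yawerr0.2 op19.9
t5.70 th-115.7 r53.2 z96.0 F0.8 Fr-1.6 yawerr0.3 op19.8
t5.90 th-113.1 r53.1 z96.0 F1.1 Fr0.0 yawerr0.2 op19.8
t6.10 th-110.4 r53.1 z96.0 F1.3 Fr0.3 yawerr0.3 op19.4
t6.30 th-107.7 r53.0 z96.0 F1.2 Fr-1.2 yawerr0.4 op19.5
t6.50 th-105.0 r53.2 z96.0 F0.6 Fr-1.6 yawerr0.4 op20.2
```

```bash

python3 -m jog '[[0.77,0.049,-0.008,0,0,0,0.26],[0.77,0.098,-0.017,0,0,0,0.53]]' >/dev/null && python3 c.py 4 &&
python3 -m jog '[[0.77,0.049,-0.008,0,0,0,0.26],[0.77,0.098,-0.017,0,0,0,0.53]]' >/dev/null && python3 c.py 4 &&
python3 -m jog '[[0.77,0.049,-0.008,0,0,0,0.26],[0.77,0.098,-0.017,0,0,0,0.53]]' >/dev/null && python3 c.py 4 &&
python3 -m jog '[[0.77,0.049,-0.008,0,0,0,0.26],[0.77,0.098,-0.017,0,0,0,0.53]]' >/dev/null && python3 c.py 4 &&
python3 -m jog '[[0.77,0.05,0,0,0,0,0.26],[0.77,0.1,0.001,0,0,0,0.53]]' >/dev/null && python3 c.py 4 &&
python3 -m jog '[[0.77,0.05,0,0,0,0,0.26],[0.77,0.1,0.001,0,0,0,0.53]]' >/dev/null && python3 c.py 4 &&
python3 -m jog '[[0.77,0.05,0,0,0,0,0.26],[0.77,0.1,0.001,0,0,0,0.53]]' >/dev/null && python3 c.py 4 &&
python3 -m jog '[[0.77,0.05,0,0,0,0,0.26],[0.77,0.1,0.001,0,0,0,0.53]]' >/dev/null && python3 c.py 4 &&
python3 -m jog '[[0.77,0.049,0.01,0,0,0,0.26],[0.77,0.098,0.019,0,0,0,0.53]]' >/dev/null && python3 c.py 4 &&
python3 -m jog '[[0.77,0.049,0.01,0,0,0,0.26],[0.77,0.098,0.019,0,0,0,0.53]]' >/dev/null && python3 c.py 4 &&
python3 -m jog '[[0.77,0.049,0.01,0,0,0,0.26],[0.77,0.098,0.019,0,0,0,0.53]]' >/dev/null && python3 c.py 4 &&
python3 -m jog '[[0.77,0.049,0.01,0,0,0,0.26],[0.77,0.098,0.019,0,0,0,0.53]]' >/dev/null && python3 c.py 4 &&
python3 -m jog '[[0.77,0.047,0.018,0,0,0,0.26],[0.77,0.093,0.037,0,0,0,0.53]]' >/dev/null && python3 c.py 4 &&
python3 -m jog '[[0.77,0.047,0.018,0,0,0,0.26],[0.77,0.093,0.037,0,0,0,0.53]]' >/dev/null && python3 c.py 4 &&
python3 -m jog '[[0.77,0.047,0.018,0,0,0,0.26],[0.77,0.093,0.037,0,0,0,0.53]]' >/dev/null && python3 c.py 4 &&
python3 -m jog '[[0.77,0.047,0.018,0,0,0,0.26],[0.77,0.093,0.037,0,0,0,0.53]]' >/dev/null && python3 c.py 4
```

```text
t6.70 th-102.4 r53.2 z96.0 F1.3 Fr-0.5 yawerr0.4 op19.9
t6.90 th-99.7 r53.1 z96.0 F1.0 Fr0.5 yawerr0.4 op19.7
t7.10 th-96.9 r53.1 z96.1 F1.0 Fr-0.0 yawerr0.5 op19.8
t7.30 th-94.3 r53.3 z96.0 F1.1 Fr-0.3 yawerr0.5 op19.6
t7.50 th-91.6 r53.2 z96.1 F1.0 Fr-0.2 yawerr0.6 op19.9
t7.70 th-88.9 r53.1 z96.1 F1.3 Fr-0.6 yawerr0.6 op19.5
t7.90 th-86.2 r53.2 z96.1 F1.0 Fr-0.7 yawerr0.7 op19.3
t8.10 th-83.5 r53.4 z96.0 F0.7 Fr-0.4 yawerr0.7 op19.6
t8.30 th-80.9 r53.3 z96.0 F1.4 Fr-0.3 yawerr0.7 op19.7
t8.50 th-78.2 r53.3 z96.1 F1.1 Fr-0.9 yawerr0.7 op19.7
t8.70 th-75.5 r53.2 z96.0 F1.4 Fr-0.8 yawerr0.8 op19.8
t8.90 th-72.8 r53.5 z96.0 F0.9 Fr-0.7 yawerr0.8 op19.8
t9.10 th-70.2 r53.4 z96.0 F1.3 Fr0.5 yawerr0.8 op19.4
t9.30 th-67.5 r53.4 z96.1 F-0.3 Fr-0.2 yawerr0.8 op19.3
t9.50 th-64.8 r53.4 z96.0 F1.2 Fr-0.1 yawerr0.9 op19.9
t9.70 th-62.1 r53.6 z96.0 F0.5 Fr-1.1 yawerr0.9 op19.6
```

```bash

python3 -m jog '[[0.77,0.042,0.027,0,0,0,0.27],[0.77,0.084,0.054,0,0,0,0.54]]' >/dev/null && python3 c.py 3.5 &&
python3 -m jog '[[0.77,0.042,0.027,0,0,0,0.27],[0.77,0.084,0.054,0,0,0,0.54]]' >/dev/null && python3 c.py 3.5 &&
python3 -m jog '[[0.77,0.042,0.027,0,0,0,0.27],[0.77,0.084,0.054,0,0,0,0.54]]' >/dev/null && python3 c.py 3.5 &&
python3 -m jog '[[0.77,0.042,0.027,0,0,0,0.27],[0.77,0.084,0.054,0,0,0,0.54]]' >/dev/null && python3 c.py 3.5 &&
python3 -m jog '[[0.77,0.036,0.034,0,0,0,0.27],[0.77,0.073,0.069,0,0,0,0.54]]' >/dev/null && python3 c.py 3.5 &&
python3 -m jog '[[0.77,0.036,0.034,0,0,0,0.27],[0.77,0.073,0.069,0,0,0,0.54]]' >/dev/null && python3 c.py 3.5 &&
python3 -m jog '[[0.77,0.036,0.034,0,0,0,0.27],[0.77,0.073,0.069,0,0,0,0.54]]' >/dev/null && python3 c.py 3.5 &&
python3 -m jog '[[0.77,0.036,0.034,0,0,0,0.27],[0.77,0.073,0.069,0,0,0,0.54]]' >/dev/null && python3 c.py 3.5 &&
python3 -m jog '[[0.77,0.03,0.04,0,0,0,0.27],[0.77,0.059,0.081,0,0,0,0.54]]' >/dev/null && python3 c.py 3.5 &&
python3 -m jog '[[0.77,0.03,0.04,0,0,0,0.27],[0.77,0.059,0.081,0,0,0,0.54]]' >/dev/null && python3 c.py 3.5 &&
python3 -m jog '[[0.77,0.03,0.04,0,0,0,0.27],[0.77,0.059,0.081,0,0,0,0.54]]' >/dev/null && python3 c.py 3.5 &&
python3 -m jog '[[0.77,0.03,0.04,0,0,0,0.27],[0.77,0.059,0.081,0,0,0,0.54]]' >/dev/null && python3 c.py 3.5 &&
python3 -m jog '[[0.77,0.022,0.045,0,0,0,0.27],[0.77,0.043,0.09,0,0,0,0.54]]' >/dev/null && python3 c.py 3.5 &&
python3 -m jog '[[0.77,0.022,0.045,0,0,0,0.27],[0.77,0.043,0.09,0,0,0,0.54]]' >/dev/null && python3 c.py 3.5 &&
python3 -m jog '[[0.77,0.022,0.045,0,0,0,0.27],[0.77,0.043,0.09,0,0,0,0.54]]' >/dev/null && python3 c.py 3.5 &&
python3 -m jog '[[0.77,0.022,0.045,0,0,0,0.27],[0.77,0.043,0.09,0,0,0,0.54]]' >/dev/null && python3 c.py 3.5 &&
python3 -m jog '[[0.77,0.013,0.048,0,0,0,0.27],[0.77,0.026,0.097,0,0,0,0.54]]' >/dev/null && python3 c.py 3.5 &&
python3 -m jog '[[0.77,0.013,0.048,0,0,0,0.27],[0.77,0.026,0.097,0,0,0,0.54]]' >/dev/null && python3 c.py 3.5 &&
python3 -m jog '[[0.77,0.013,0.048,0,0,0,0.27],[0.77,0.026,0.097,0,0,0,0.54]]' >/dev/null && python3 c.py 3.5 &&
python3 -m jog '[[0.77,0.013,0.048,0,0,0,0.27],[0.77,0.026,0.097,0,0,0,0.54]]' >/dev/null && python3 c.py 3.5
```

```text
t9.90 th-59.5 r53.6 z96.0 F1.0 Fr-1.1 yawerr0.8 op20.2
t10.10 th-56.8 r53.5 z96.0 F1.2 Fr-0.7 yawerr0.8 op19.5
t10.30 th-54.1 r53.5 z96.0 F0.2 Fr-1.4 yawerr0.8 op19.8
t10.50 th-51.4 r53.7 z96.1 F0.8 Fr-0.9 yawerr0.8 op19.6
t10.70 th-48.8 r53.6 z96.0 F1.3 Fr0.1 yawerr0.7 op19.8
t10.90 th-46.1 r53.6 z96.0 F0.8 Fr0.7 yawerr0.7 op19.9
t11.10 th-43.4 r53.5 z96.0 F1.0 Fr-0.8 yawerr0.7 op19.8
t11.30 th-40.7 r53.7 z96.0 F0.5 Fr-0.2 yawerr0.7 op19.8
t11.50 th-38.1 r53.7 z96.1 F0.1 Fr-0.0 yawerr0.6 op19.4
t11.70 th-35.4 r53.7 z96.1 F1.3 Fr0.1 yawerr0.6 op19.6
t11.90 th-32.7 r53.7 z96.1 F1.0 Fr-0.9 yawerr0.6 op19.5
t12.10 th-30.0 r53.9 z96.0 F1.4 Fr-0.4 yawerr0.6 op20.4
t12.30 th-27.4 r53.8 z96.1 F1.0 Fr-0.4 yawerr0.5 op19.7
t12.50 th-24.7 r53.8 z96.1 F1.3 Fr0.2 yawerr0.5 op19.9
t12.70 th-22.0 r53.8 z96.1 F2.2 Fr-1.2 yawerr0.5 op19.6
t12.90 th-19.4 r54.0 z96.1 F0.9 Fr-0.6 yawerr0.4 op19.3
t13.10 th-16.8 r53.9 z96.0 F1.8 Fr-0.0 yawerr0.3 op19.7
t13.30 th-14.1 r53.9 z96.1 F1.3 Fr-0.3 yawerr0.3 op19.7
t13.50 th-11.4 r53.9 z96.1 F1.5 Fr-0.6 yawerr0.3 op19.5
t13.70 th-8.8 r54.1 z96.1 F1.2 Fr-1.0 yawerr0.2 op19.7
```

```bash

python3 -m jog '[[0.77,0.003,0.05,0,0,0,0.27],[0.77,0.006,0.1,0,0,0,0.54]]' >/dev/null && python3 c.py 3.5 &&
python3 -m jog '[[0.77,0.003,0.05,0,0,0,0.27],[0.77,0.006,0.1,0,0,0,0.54]]' >/dev/null && python3 c.py 3.5 &&
python3 -m jog '[[0.77,0.003,0.05,0,0,0,0.27],[0.77,0.006,0.1,0,0,0,0.54]]' >/dev/null && python3 c.py 3.5 &&
python3 -m jog '[[0.77,0.003,0.05,0,0,0,0.27],[0.77,0.006,0.1,0,0,0,0.54]]' >/dev/null && python3 c.py 3.5 &&
python3 -m jog '[[0.77,-0.006,0.05,0,0,0,0.27],[0.77,-0.012,0.099,0,0,0,0.54]]' >/dev/null && python3 c.py 3.5 &&
python3 -m jog '[[0.77,-0.006,0.05,0,0,0,0.27],[0.77,-0.012,0.099,0,0,0,0.54]]' >/dev/null && python3 c.py 3.5 &&
python3 -m jog '[[0.77,-0.006,0.05,0,0,0,0.27],[0.77,-0.012,0.099,0,0,0,0.54]]' >/dev/null && python3 c.py 3.5 &&
python3 -m jog '[[0.77,-0.006,0.05,0,0,0,0.27],[0.77,-0.012,0.099,0,0,0,0.54]]' >/dev/null && python3 c.py 3.5 &&
python3 -m jog '[[0.77,-0.015,0.048,0,0,0,0.27],[0.77,-0.03,0.095,0,0,0,0.54]]' >/dev/null && python3 c.py 3.5 &&
python3 -m jog '[[0.77,-0.015,0.048,0,0,0,0.27],[0.77,-0.03,0.095,0,0,0,0.54]]' >/dev/null && python3 c.py 3.5 &&
python3 -m jog '[[0.77,-0.015,0.048,0,0,0,0.27],[0.77,-0.03,0.095,0,0,0,0.54]]' >/dev/null && python3 c.py 3.5 &&
python3 -m jog '[[0.77,-0.015,0.048,0,0,0,0.27],[0.77,-0.03,0.095,0,0,0,0.54]]' >/dev/null && python3 c.py 3.5 &&
python3 -m jog '[[0.77,-0.024,0.044,0,0,0,0.27],[0.77,-0.047,0.088,0,0,0,0.54]]' >/dev/null && python3 c.py 3.5 &&
python3 -m jog '[[0.77,-0.024,0.044,0,0,0,0.27],[0.77,-0.047,0.088,0,0,0,0.54]]' >/dev/null && python3 c.py 3.5 &&
python3 -m jog '[[0.77,-0.024,0.044,0,0,0,0.27],[0.77,-0.047,0.088,0,0,0,0.54]]' >/dev/null && python3 c.py 3.5 &&
python3 -m jog '[[0.77,-0.024,0.044,0,0,0,0.27],[0.77,-0.047,0.088,0,0,0,0.54]]' >/dev/null && python3 c.py 3.5 &&
python3 -m jog '[[0.77,-0.031,0.039,0,0,0,0.27],[0.77,-0.062,0.078,0,0,0,0.54]]' >/dev/null && python3 c.py 3.5 &&
python3 -m jog '[[0.77,-0.031,0.039,0,0,0,0.27],[0.77,-0.062,0.078,0,0,0,0.54]]' >/dev/null && python3 c.py 3.5 &&
python3 -m jog '[[0.77,-0.031,0.039,0,0,0,0.27],[0.77,-0.062,0.078,0,0,0,0.54]]' >/dev/null && python3 c.py 3.5 &&
python3 -m jog '[[0.77,-0.031,0.039,0,0,0,0.27],[0.77,-0.062,0.078,0,0,0,0.54]]' >/dev/null && python3 c.py 3.5
```

```text
t13.90 th-6.1 r54.1 z96.1 F1.5 Fr-0.0 yawerr0.2 op19.9
t14.10 th-3.5 r54.0 z96.1 F1.0 Fr0.6 yawerr0.1 op19.6
t14.30 th-0.8 r54.0 z96.0 F1.2 Fr-0.5 yawerr0.1 op19.9
t14.50 th1.9 r54.0 z96.0 F0.7 Fr0.2 yawerr0.1 op19.8
t14.70 th4.5 r54.0 z96.1 F1.0 Fr-0.4 yawerr-0.0 op19.5
t14.90 th7.1 r53.9 z96.0 F0.4 Fr0.0 yawerr-0.1 op19.8
t15.10 th9.8 r53.9 z96.1 F0.9 Fr-0.9 yawerr-0.1 op19.3
t15.30 th12.4 r54.1 z96.1 F0.1 Fr0.2 yawerr-0.2 op19.5
t15.50 th15.0 r54.1 z96.0 F0.5 Fr0.4 yawerr-0.3 op19.7
t15.70 th17.7 r54.0 z96.1 F1.2 Fr0.6 yawerr-0.3 op19.6
t15.90 th20.0 r54.0 z96.1 F4.6 Fr-0.3 yawerr-0.7 op19.4
```

```bash
python3 -m jog '[[0.77,0,0,0,0,0,0]]' >/dev/null; python3 c.py;python3 -m jog '[[0.77,0,0,0,0,0,0]]' >/dev/null; python3 c.py
```

```text
t16.00 th20.2 r54.0 z96.1 F2.6 Fr0.6 yawerr-0.5 op19.6
t16.10 th20.2 r54.0 z96.1 F1.8 Fr0.2 yawerr-0.4 op19.7
```

```bash

python3 -m jog '[[0.77,-0.009,0.023,0,0,0,0.1]]' >/dev/null; python3 c.py 6.8 &&
python3 -m jog '[[0.77,-0.009,0.023,0,0,0,0.1]]' >/dev/null; python3 c.py 6.8 &&
python3 -m jog '[[0.77,-0.009,0.023,0,0,0,0.1]]' >/dev/null; python3 c.py 6.8
```

```text
t16.20 th20.5 r54.0 z96.1 F3.6 Fr0.4 yawerr-0.6 op19.6
t16.30 th21.1 r54.0 z96.1 F5.6 Fr-0.1 yawerr-0.5 op19.4
t16.40 th21.5 r54.0 z96.1 F6.4 Fr-0.3 yawerr-0.6 op19.9
```

```bash

python3 -m jog '[[0.77,-0.009,0.023,0,0,0,0.1]]' >/dev/null; python3 c.py 7; python3 -m jog '[[0.77,-0.003,0.008,0,0,0,0.1]]' >/dev/null; python3 c.py
```

```text
t16.50 th21.9 r54.0 z96.1 F7.8 Fr0.5 yawerr-0.7 op19.5
t16.60 th22.2 r53.9 z96.1 F7.6 Fr-0.1 yawerr-0.9 op19.4
```

```bash

python3 -m jog '[[0.68,0,0,0,0,0,0],[0.62,0,0,0,0,0,0],[0.62,0,0,0,0,0,0]]' >/dev/null; python3 c.py;  python3 -m jog '[[0.62,0,0,0,0,0,0],[0.62,0,0,0,0,0,0],[0.62,0,0,0,0,0,0],[0.62,0,0,0,0,0,0]]' >/dev/null; python3 c.py
python3 - <<'E'
from h import *
p,P=cloud('wrist'); save(p,'w3.png')
E
```

```text
t16.90 th23.5 r54.0 z96.1 F-0.8 Fr-0.8 yawerr0.4 op32.3
t17.30 th23.1 r54.0 z96.0 F0.0 Fr-0.7 yawerr0.0 op32.2
```

View pics/w3.png

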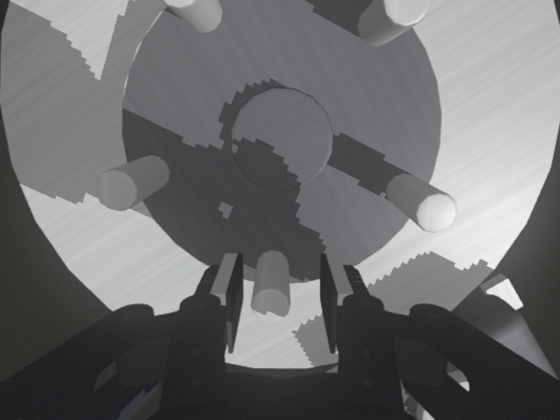

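Picture: stud at (270,285) stands free between the pads, and the wrist force is ~0. Retreat straight up and go over to the marker.

```bash

python3 -m jog '[[0.62,0,0,0.8,0,0,0],[0.62,0,0,2,0,0,0],[0.62,0,0,3.6,0,0,0]]' >/dev/null; python3 c.py
python3 -m jog '[[0.4,-0.8,-1.6,0.3,0,0,1.5],[0.4,-1.6,-3.2,0.6,0,0,3],[0.4,-2.5,-4.8,0.9,0,0,4.5],[0.4,-3.3,-6.4,1.2,0,0,6],[0.4,-4.1,-8,1.4,0,0,7.3]]' >/dev/null
python3 -m jog '[[0.4,-0.8,-1.6,0,0,0,0],[0.4,-1.6,-3.2,0,0,0,0],[0.4,-2.5,-4.8,0,0,0,0],[0.4,-3.3,-6.3,0,0,0,0],[0.4,-3.3,-6.3,0,0,0,0]]'
python3 - <<'E'
from h import *
o=bot.get_obs(); print(o['q'].round(1),o['ee_pos'].round(4),o['tcp_rot'].round(2))
p,P=cloud('wrist'); save(p,'w4.png')
for r in bot.regions_of('wrist','marker')[:3]:
    Q=P[r['pixels']]; Q=Q[~np.isnan(Q[:,0])]; T=Q[Q[:,2]>.043]
    print(round(r['conf'],2),r['point'],len(Q),Q.mean(0).round(4),'top',T.mean(0).round(4),len(T),(T.min(0)+T.max(0))/2, np.ptp(T,0))
E
```

```text
t17.65 th23.4 r53.2 z185.5 F0.2 Fr0.7 yawerr0.3 op32.3
time: 18.65
ee_pos: [0.4278, -0.3359, 0.2209]
tcp_rot: [-89.9, -0.0, 149.3]
wrist_force: [1.0, 0.4, -0.6]
opening: 0.0511
[-38.1   3.9   7.8  93.9  -0.1 -97.4] [ 0.4278 -0.3359  0.2209] [-89.95  -0.   149.31]
0.88 [176.9, 281.3] 585 [ 0.4246 -0.3404  0.0316] top [ 0.4259 -0.3383  0.0515] 254 [ 0.42617898 -0.33780886  0.04851165] [0.0151814  0.01453487 0.01089108]
```

View pics/w4.png

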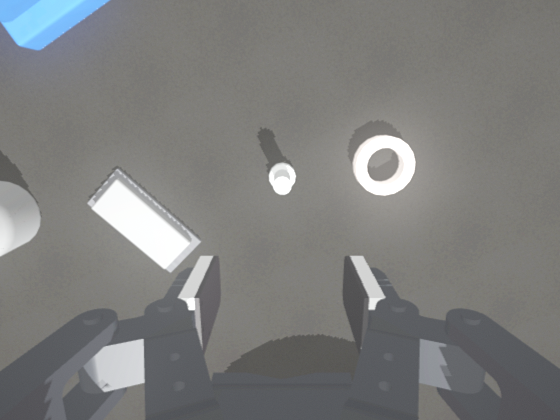

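Picture: marker upright with its top at (282,183), free of the tape roll (384,165) and the pad. Grasp.

```bash

python3 -m jog '[[0.4,-0.07,-0.08,-1.9,0,0,0],[0.4,-0.07,-0.08,-3.8,0,0,0],[0.4,-0.07,-0.08,-5.7,0,0,0],[0.4,-0.07,-0.08,-7.2,0,0,0],[0.4,-0.07,-0.08,-7.92,0,0,0]]' 
python3 -m jog '[[0.6,0,0,0,0,0,0],[1,0,0,0,0,0,0],[1,0,0,0,0,0,0],[1,0,0,0,0,0,0],[1,0,0,0,0,0,0]]' 40
python3 -m jog '[[1,0,0,0.4,0,0,0],[1,0,0,1.2,0,0,0],[1,0,0,2.5,0,0,0],[1,0,0,4,0,0,0],[1,0,0,5.5,0,0,0]]'
python3 - <<'E'
from h import *
p,P=cloud('wrist'); save(p,'w5.png')
o=bot.get_obs(); print(o['ee_pos'],o['tcp_rot'],o['opening'])
E
```

```text
time: 19.25
ee_pos: [0.4276, -0.3317, 0.0192]
tcp_rot: [-90.1, -0.3, 149.7]
wrist_force: [0.3, 0.1, 0.5]
opening: 0.0514
time: 19.75
ee_pos: [0.4293, -0.3348, 0.0246]
tcp_rot: [-90.0, 0.1, 149.6]
wrist_force: [-0.1, 1.5, 5.8]
opening: 0.0141
time: 20.25
ee_pos: [0.428, -0.3342, 0.1626]
tcp_rot: [-90.0, -0.0, 149.6]
wrist_force: [1.1, -0.0, -0.2]
opening: 0.014
[ 0.42958057 -0.3353938   0.16945575] [-89.93494446   0.47212818 149.57434348] 0.013644321376775742
```

View pics/w5.png

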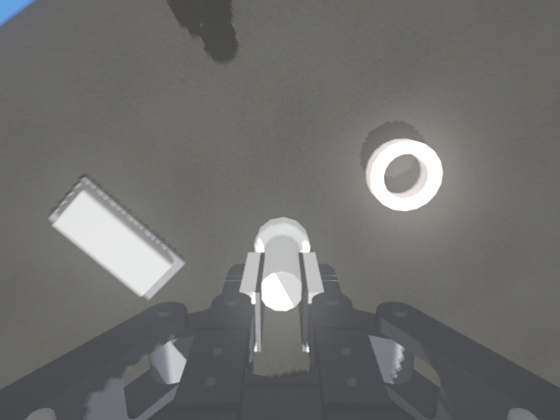

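Picture: marker held upright between the pads, foot at (282,235). Carry it above the place.

```bash

python3 -m jog '[[1,0.73,1.68,0.4,0,0,0],[1,1.47,3.36,0.8,0,0,0],[1,2.2,5.05,1,0,0,0],[1,2.94,6.73,1,0,0,0],[1,3.67,8.4,1,0,0,0]]' >/dev/null
python3 -m jog '[[1,0.73,1.68,0,0,0,0],[1,1.47,3.36,0,0,0,0],[1,2.2,5.05,0,0,0,0],[1,2.94,6.73,0,0,0,0],[1,3.67,8.4,0,0,0,0]]' 
python3 -m jog '[[1,0,0,0,0,0,0],[1,0,0,0,0,0,0]]' 
python3 - <<'E'
from h import *
p,P=cloud('wrist'); save(p,'w6.png')
o=bot.get_obs(); print(o['time'],o['ee_pos'].round(4),o['tcp_rot'].round(2))
for n in ('marker','caliper'):
  for r in bot.regions_of('wrist',n)[:2]:
    Q=P[r['pixels']]; Q=Q[~np.isnan(Q[:,0])]
    print(n,round(r['conf'],2),r['point'],len(Q),Q.mean(0).round(4),np.percentile(Q,2,0).round(4),np.percentile(Q,98,0).round(4))
m=((P[...,2]>.119)&(P[...,2]<.135)&(np.hypot(P[...,0]-.5655,P[...,1]-.004)<.065)).astype(np.uint8)
n,l,s,c=cv2.connectedComponentsWithStats(m)
for i in range(1,n):
    if s[i,4]>30:
        q=np.nanmean(P[l==i],0);print('stud',q.round(4),s[i,4],np.degrees(np.arctan2(q[1]-.004,q[0]-.5655)).round(1))
E
```

```text
time: 21.3
ee_pos: [0.6124, 0.0874, 0.1862]
tcp_rot: [-90.0, 0.0, 149.6]
wrist_force: [0.1, -1.7, -0.5]
opening: 0.014
time: 21.5
ee_pos: [0.6119, 0.0866, 0.1854]
tcp_rot: [-90.0, -0.0, 149.7]
wrist_force: [-0.0, -1.1, 0.0]
opening: 0.0138
21.55 [0.6118 0.0856 0.1857] [-8.9970e+01 -1.0000e-02  1.4962e+02]
marker 0.88 [258.8, 281.5] 3696 [0.6075 0.0792 0.1935] [0.5979 0.0708 0.1648] [0.6178 0.0894 0.2138]
caliper 0.73 [255.3, 240.1] 3612 [0.6423 0.1098 0.0997] [0.5893 0.0789 0.0741] [0.6822 0.1555 0.1693]
stud [ 0.5973 -0.0367  0.1269] 611 -52.0
stud [0.5142 0.02   0.1271] 744 162.7
stud [0.615  0.0216 0.1276] 552 19.6
stud [0.564  0.0574 0.1276] 531 91.6
```

View pics/w6.png

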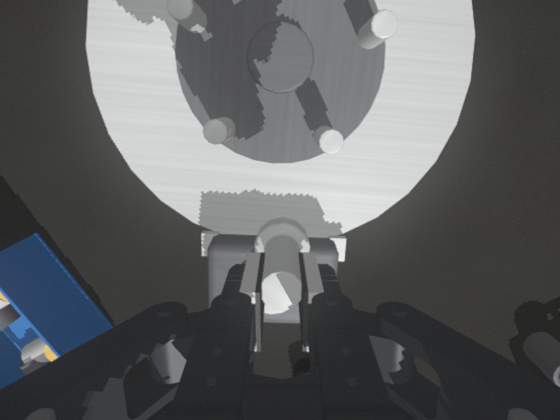

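Picture: marker foot at (282,232) lies on the line from the cap (281,57) to the caliper (about 275). Stud at ~20° is unmoved. Lower it.

```bash

python3 -m jog '[[1,0.1,-0.04,-1,0,0,0],[1,0.1,-0.04,-2.2,0,0,0],[1,0.1,-0.04,-3,0,0,0],[1,0.1,-0.04,-3.5,0,0,0],[1,0.1,-0.04,-3.65,0,0,0]]' 
python3 -m jog '[[1,0,0,0,0,0,0],[1,0,0,0,0,0,0]]'
```

```text
time: 22.15
ee_pos: [0.6138, 0.0837, 0.0934]
tcp_rot: [-89.9, -0.1, 149.5]
wrist_force: [0.3, 1.0, -0.4]
opening: 0.0139
time: 22.35
ee_pos: [0.615, 0.0845, 0.0957]
tcp_rot: [-90.1, 0.1, 149.6]
wrist_force: [0.3, 0.2, -0.0]
opening: 0.0139
```

```bash
cat > z.py <<'E'
import sys
from workcell import bot
o=bot.get_obs();f=o['wrist_force'];print(round(o['time'],2),o['ee_pos'].round(4),f.round(1));sys.exit(int(f[2]>1.8))
E
python3 -m jog '[[1,0,0,-0.07,0,0,0],[1,0,0,-0.14,0,0,0]]' >/dev/null; python3 z.py &&
python3 -m jog '[[1,0,0,-0.03,0,0,0],[1,0,0,-0.06,0,0,0]]' >/dev/null; python3 z.py &&
python3 -m jog '[[1,0,0,-0.02,0,0,0],[1,0,0,-0.04,0,0,0]]' >/dev/null && python3 z.py &&
python3 -m jog '[[1,0,0,-0.02,0,0,0],[1,0,0,-0.04,0,0,0]]' >/dev/null && python3 z.py &&
python3 -m jog '[[1,0,0,-0.02,0,0,0],[1,0,0,-0.04,0,0,0]]' >/dev/null && python3 z.py
```

```text
22.55 [0.6148 0.0847 0.0915] [-0.8 -0.7 -1.2]
22.75 [0.6145 0.0847 0.0893] [ 0.2 -0.9 -1. ]
22.95 [0.6145 0.0847 0.0886] [-1.   1.   4.8]
```

Contact at the expected height. Release, wait, then lift clear.

```bash

python3 -m jog '[[0.75,0,0,0,0,0,0],[0.65,0,0,0,0,0,0],[0.6,0,0,0,0,0,0],[0.6,0,0,0,0,0,0]]'
python3 -m jog '[[0.6,0,0,0.3,0,0,0],[0.6,0,0,0.9,0,0,0],[0.6,0,0,1.8,0,0,0],[0.6,0,0,3,0,0,0],[0.6,0,0,4.4,0,0,0]]'
python3 -m jog '[[0.6,-0.5,-0.8,0.8,0,0,0],[0.6,-1,-1.6,1.5,0,0,0],[0.6,-1,-1.6,1.5,0,0,0],[0.6,-1,-1.6,1.5,0,0,0]]'
python3 - <<'E'
from h import *
p,P=cloud('wrist'); save(p,'w7.png')
c=np.array([.5655,.004])
for n in ('marker','caliper'):
  for r in bot.regions_of('wrist',n)[:1]:
    Q=P[r['pixels']]; Q=Q[~np.isnan(Q[:,0])]; T=Q[Q[:,2]>.108]
    print(n,r['conf'],r['point'],Q.mean(0).round(4),np.percentile(Q,[2,98],0).round(4),'top',T.mean(0).round(4))
    d=T.mean(0)[:2]-c; print(np.hypot(*d),np.degrees(np.arctan2(d[1],d[0])))
    if n=='caliper': print(cv2.minAreaRect(T[T[:,2]<.114][:,:2].astype(np.float32)))
m=((P[...,2]>.119)&(P[...,2]<.135)&(np.hypot(P[...,0]-c[0],P[...,1]-c[1])<.065)).astype(np.uint8)
n,l,s,_=cv2.connectedComponentsWithStats(m)
for i in range(1,n):
    if s[i,4]>30:
        q=np.nanmean(P[l==i],0);print('stud',q.round(4),np.degrees(np.arctan2(q[1]-c[1],q[0]-c[0])).round(1))
E
```

```text
time: 23.35
ee_pos: [0.6144, 0.0847, 0.0883]
tcp_rot: [-90.0, -0.0, 149.6]
wrist_force: [1.0, -0.3, -1.2]
opening: 0.0342
time: 23.85
ee_pos: [0.6141, 0.0846, 0.2001]
tcp_rot: [-90.0, -0.0, 149.6]
wrist_force: [0.3, -0.2, -0.0]
opening: 0.0343
time: 24.25
ee_pos: [0.5898, 0.0445, 0.2372]
tcp_rot: [-90.1, 0.1, 149.5]
wrist_force: [-0.7, 0.3, -0.6]
opening: 0.034
marker 0.88 [238.5, 280.0] [0.6096 0.0778 0.0957] [[0.6002 0.0691 0.0705]
 [0.6214 0.0888 0.1171]] top [0.6112 0.08   0.1153]
0.08868405366144849 58.96818127709054
caliper 0.78 [304.6, 281.2] [0.6369 0.1235 0.105 ] [[0.6019 0.0894 0.088 ]
 [0.6778 0.1632 0.1131]] top [0.6407 0.1228 0.1124]
0.14059942930488814 57.686528215290906
((0.6412973999977112, 0.12409919500350952), (0.039050642400979996, 0.03910182788968086), 46.72413635253906)
stud [ 0.5339 -0.0399  0.1277] -125.7
stud [ 0.5964 -0.0388  0.1276] -54.1
stud [0.5136 0.0194 0.1274] 163.5
stud [0.6147 0.0209 0.1273] 19.0
stud [0.5636 0.0568 0.1272] 92.1
```

View pics/w7.png

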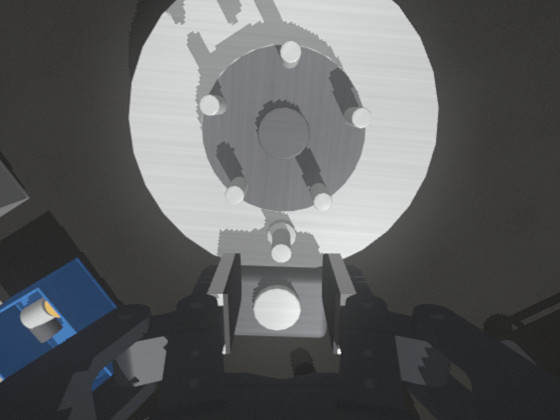

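Picture: marker upright at (282,240) on the strip, aligned with the caliper bolt (277,310). It measures r = 88.7 mm at 59.0°, with the caliper at about 58–60°. The gripper is clear and the disc angle is unchanged within noise. Handing in.

```bash
python3 -c "
from workcell import bot
print(bot.get_obs()['wrist_force']); print(bot.job_done())"
```

```text
[ 0.4797918  -0.55414848 -0.45943985]
the job is handed in; nothing more can be done
None
```

I turned the disc to its first light rub, let go, stood the marker on the ring in front of the caliper, and handed the job in at about 24 s of the 72 s allowed. The hand-in reported no verdict.

- **Finding the rub:** I caged one stud loosely between the fingers and turned the disc anticlockwise through about 172°. Drag was about 1 N until it rose clearly. I eased it on to 7.6–7.8 N, a rise of about 6.7 N, then opened the fingers. A picture showed the stud standing free between the pads.
- **Placing the marker:** I gripped it by the stem and lowered it until it touched the ring (4.8 N upward at the expected height). I then released it and lifted straight up.

Last checks:
- **Marker:** it stands upright, about 89 mm from the axis and 0–2 mm off the caliper's centre line. My estimates of the caliper's direction differed by about 2°, from 57.7 to 59.9°.
- **Disc:** the stud pattern sat at about 19.0°, against 19.5° before placing. That difference is within measurement noise.
- **Bystanders:** no move came near them, and no unexpected contact force showed. I did not measure their positions again at the end.
- **Not measured directly:** the force between disc and caliper. I inferred that the disc still rubs from the drag when I let go and from its unchanged angle.

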